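Close up the microclimate box

TASK

Close up the microclimate box so that the leather sample in it can condition: push the silica-gel drawer at its front fully home, push the clear lid all the way down without slamming it, and push the bolt on the lid fully across into its keeper. Only push with the fingertips; pick nothing up, and leave the leather sample and the things standing round the box where they are.

Things in the scene. Friction and masses are not known exactly. Their poses are not given: they have to be found in the camera images.
- chamber: White metal box on rubber feet, fixed: 180 (x) x 300 (y) x 100 mm high. Origin: centre of its underside, on the bench; x to its back, y left, z up. Front face x = -90 mm. Open compartment under the lid: y -82 to 144, floor z = 54, rim z = 88 mm. Right of it (y -150 to -91) a closed side case, top z = 100 mm, with a dial 6 mm high at x = 40, y = -120 mm.
- drawer (a joint): Drawer with a black silica-gel cassette, low in the front of the box, sliding along the box's x. Metres pulled out: 0 = fully home (front flush with the box); starts 0.03 to 0.06 open. Stays where it is left; takes about 2 to 4 N to push.
- drawer_pull (a point): Centre of the front face of the drawer's aluminium pull: a flat upright strip 90 mm wide (along the box's y), z = 24 to 46 mm above the bench, 11 mm in front of the drawer's white front. With the drawer home it is at x = -101, y = 31, z = 35 mm of the box. Moves with the drawer.
- lid (a joint): Clear lid in an aluminium frame, hinged along the back of the box. Radians open: 0 = fully down, grows as its front edge rises, limit 1.6; starts at 0.8 to 1.15 (short of upright), so it is pushed shut on its outer face, from behind and above. Stiff friction hinges: it stays where it is left, also nearly shut; takes about 1 to 4 N at the front edge.
- lid_hinge (a point): Point on the hinge axis, at x = 88, y = 34, z = 95 mm in the box's frame; the axis runs along the box's y. The lid reaches 180 mm from it.
- lid_edge (a point): Middle of the lid's free front edge, 180 mm from the hinge axis. Lid 236 mm wide (118 to either side of here); frame 10 mm thick (outer face 5 mm off the plane through the hinge axis), its front bar 30 mm deep. The bolt stands on the outer face 128 to 152 mm from the hinge, y = -83 to 39 mm of the box; left of that the lid is plain.
- bolt (a joint): Steel barrel bolt on the lid's outer face near its front edge. Metres pushed across: 0 = drawn back, 0.030 = fully home; grows to the right (-y of the box); starts at 0 to 0.006. Its 8 mm rod enters the keeper at about 0.012 and meets it squarely only with the lid fully down; pushed across earlier it keeps the lid from closing. Takes 1 to 3 N; stays where it is left.
- bolt_knob (a point): Point on the bolt's upright knob, 5 mm below its top: a pin 9 mm thick with a 13 mm head, square to the lid. With the lid down: x = -52 mm of the box, y = -22 (drawn back) to -52 mm (home), this point at z = 133, top 138 mm; rod top z = 112; guides at y = 5 and y = -73 mm reach z = 116 mm.
- keeper_mouth (a point): Left mouth of the keeper, a steel staple fixed on the side case, which the bolt's rod slides into: x = -52, y = -94, z = 108 mm of the box; opening 13 mm wide, 12 mm high; the staple's top is at z = 117 mm.
- leather_block: Loose brown leather sample, 41 x 62 x 22 mm, lying on the perforated floor inside the box, to be left there untouched. Origin at the centre of its underside.
- pigment_jar: Loose glass pigment jar, 48 mm wide and 58 mm tall, standing on the bench 55 to 75 mm from the left or right side of the box (centre to wall); leave it. Origin at the centre of its underside.
- thread_spool: Loose wooden thread spool, 39 mm wide and 58 mm tall, standing on the bench at the other side of the box; leave it. Origin at the centre of its underside.
- bone_folder: Loose bone folder, 22 x 140 x 9 mm, lying on the bench to the right; leave it. Origin at the centre of its underside.
- tweezers: Loose steel tweezers, 13 x 132 x 9 mm, lying on the bench to the right; leave them. Origin at the centre of the underside.

How it is judged:
By the outcome, as a careful person would: the job done as asked, in the order asked, and still so for the second after the job is handed in, with the robot touching nothing.
It also fails if it takes over 51 s, if anything falls off the work surface, if the arm or the gripper's body presses on something with over 40 N, if the wrist force passes 120 N, or if a joint passes its speed limit or range.

ROBOT

A 6-joint arm with a two-finger parallel gripper is mounted at the origin on a cart in front of the work surface, level with it; the furniture and walls round the work are solid. World frame = base frame: x ahead of the robot, y to its left, z up, the work surface at z = 0. Lengths are in m, angles in rad, forces in N, time in s.
With the tool pointing down it reaches from about 0.35 to 0.975 m from the base axis. Payload 4.9 kg.
Tool frame: the origin (TCP) lies on the centre line of the jaws, within the pads' length; the fingertips stand 17 mm ahead of it and the grasp point (between the pads) lies 2 mm behind it; x points along the fingers, y is the direction in which the jaws open and shut, and the axes are right-handed (so a half turn about x gives the same grasp; the last joint's range is limited). The gripper opens to 85 mm and grips with 20 to 120 N. Pads are 22 mm wide; open, the fingers measure 114 mm over their backs; the gripper's body (76 mm by 85 mm) begins 54 mm behind the grasp point. The pads swing forward as they close: fully open they stand 13 mm farther back than shut.
Start: joints at [1.206, 0.053, 1.613, -0, 1.476, -0.119], TCP at [0.152, 0.606, 0.248] pointing down, gripper open.
Joint ranges: [-3.01, 3.01], [-1.01, 2.22], [0.06, 2.58], [-1.02, 4.17], [0.09, 2.62], [-3.14, 3.14]. Speed limits (rad/s): [2.57, 2.57, 3.14, 3.14, 3.14, 3.14].

INTERFACE

Orientations are given as a unit quaternion [w, x, y, z].
In Python, from plant import status, viewer, manip gives the robot as it stands.
- The arm moves only by the tool drive_tool, never from a script. Its argument "plan" is a list of rows, each a list of 4 numbers: the shift along the tool's x, y, z in m, then the turn about the tool's x in units of 8 degrees (1.0 is 8 degrees). A call has 1 to 12 rows; each row is the pose to reach, as a shift and turn from the pose commanded when the call began, along the tool's axes at that moment; what a row does not reach only later rows make up. A row lasts 1/10 s, in which the tool goes at most 50 mm and 8.59 degrees, less where a joint would pass 70% of its speed; a pose out of reach is approached as far as the arm can. A call with a gripper value outside its range is refused whole. "fingers" is the finger opening in m, from 0 to 0.0854, set as the call begins (left out, the last holds). The fingers move at their own pace and stop on an object; the grip force is fixed at half the most. Time passes only in rows, so rows that repeat a pose let the fingers close. It gives the time, the measured TCP pose, the force and the opening at its end, in the units of the state.
- status.state(): the state, without advancing time (a new reading comes with each control period).
- viewer.grab_frame(name): name is "side" or "top" or "wrist"; returns the picture (384x512x3 uint8, blue, green, red); there is no depth.
- viewer.calibration(name): a dict with "vfov" (degrees; the focal length in pixels is half the picture's height over the tangent of half this angle, whatever the lens; pixels are square), "cx", "cy" (the principal point, pixels), "k1" (the pictures are not rectified: a ray, as slopes to the right and down, at radius r is drawn at 1 + k1 r^2 times it, then the intrinsics apply), "rvec" (rotation vector, rad) and "tvec" (3), from world to camera coordinates, as OpenCV has them. Camera axes: x right, y down, z forward; pixel columns grow to the right and rows downward; lengths in m; the calibration is good to about 2 mm. A picture is of the moment at which its call begins: read the wrist's pose just before it. calibration takes no time and is no camera call; for the wrist camera it gives the pose at the moment of the call.
- manip.job_done(): hands the job in, once; it reports no verdict.
The state is a dict: "time": time; "joint_pos": joint angles; "joint_vel": joint speeds; "joint_efforts": joint torques, N m; "tool_pos": TCP position; "tool_rot": TCP orientation; "contact_force": force on the tool from outside, world axes, zero at the start; "ft_torque": the same for the moment, N m; "gripper_width": opening from 0.0 (shut) to 1.0 (fully open).
Only numpy, scipy, OpenCV 4.12 (cv2) and the standard library are available. Lean on these libraries where they do the work, as an engineer would, in place of code of your own. Each camera call takes 0.05 s, during which the arm holds its last target. There are 200 camera calls.

## Working session

There is one attempt and no reset: what is moved stays moved. The work goes in short steps, Python scripts to look and compute and a tool call to move; the robot and the scene stay as the last step left them, time stands still between calls to the robot, and variables do not carry over. Pictures are saved under pics/ and viewed, about 8 in all and at most 12, crops included, and the job is handed in when it is done.

Besides the shell and the picture viewer there is one more tool, called after "Emit:" by a JSON object that holds its "fn" and its "kwargs", one argument or row to a line. drive_tool: Moves the arm, as the interface text tells. Its arguments: {"type":"object","properties":{"plan":{"type":"array","items":{"type":"array","items":{"type":"number"}}},"fingers":{"type":"number"}},"required":["plan"]}

```bash
mkdir -p pics; ls; python3 - <<'E'
from plant import status, viewer, manip
import cv2,numpy as np
s=status.state(); print({k:np.round(v,3).tolist() for k,v in s.items()})
for n in ("side","top"):
    im=viewer.grab_frame(n); cv2.imwrite(f"pics/{n}0.png",im); c=viewer.calibration(n); print(n,c)
E
```

```text
pics
{'time': 0.0, 'joint_pos': [1.206, 0.053, 1.614, 0.0, 1.476, -0.119], 'joint_vel': [-0.0, -0.002, -0.0, 0.001, 0.001, 0.001], 'joint_efforts': [0.0, -39.369, -37.017, -0.0, 0.007, 0.0], 'tool_pos': [0.152, 0.606, 0.247], 'tool_rot': [0.702, 0.086, 0.702, -0.087], 'contact_force': [-0.268, 0.432, 0.263], 'ft_torque': [0.003, -0.001, 0.013], 'gripper_width': 0.999}
side {'vfov': 54.98217185093385, 'cx': 254.17356284934985, 'cy': 194.57230363164467, 'k1': 0.00852455277692334, 'rvec': array([ 0.40831687, -2.60970073,  1.40228574]), 'tvec': array([0.56280838, 0.21229832, 0.93304475])}
top {'vfov': 55.139095673521396, 'cx': 258.73309938006867, 'cy': 189.2886841909076, 'k1': -0.04365713271530875, 'rvec': array([ 2.13642231, -2.1298672 ,  0.17874045]), 'tvec': array([-0.07503265,  0.59396618,  1.02013055])}
```

View pics/top0.png

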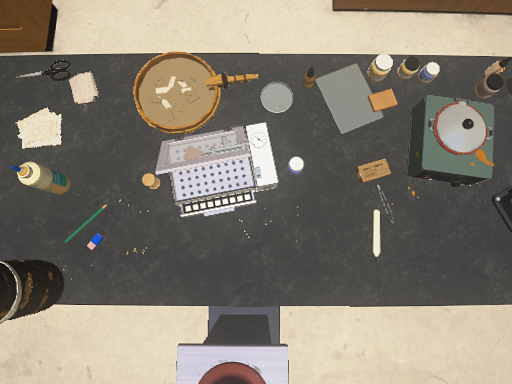

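View pics/side0.png

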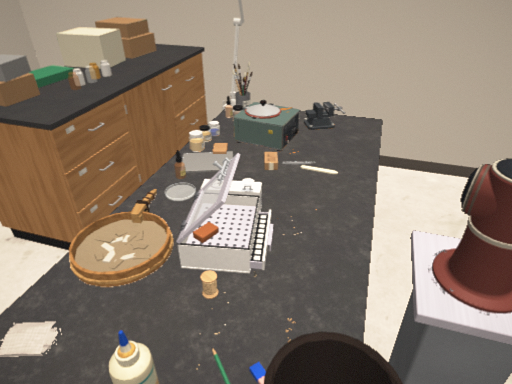

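```bash
cat > h.py <<'E'
import cv2,numpy as np
from plant import status, viewer, manip
def K(c): 
    f=192/np.tan(np.radians(c["vfov"])/2); return np.array([[f,0,c["cx"]],[0,f,c["cy"]],[0,0,1]])
def D(c): return np.array([c["k1"],0,0,0,0.])
def ray(n,px,c=None):
    c=c or viewer.calibration(n); u=cv2.undistortPoints(np.array([[px]],float),K(c),D(c))[0,0]
    R=cv2.Rodrigues(c["rvec"])[0]; return -R.T@c["tvec"], R.T@np.array([u[0],u[1],1])
def onz(n,px,z,c=None):
    o,d=ray(n,px,c); return o+d*(z-o[2])/d[2]
def proj(n,P,c=None):
    c=c or viewer.calibration(n); return cv2.projectPoints(np.atleast_2d(P).astype(float),c["rvec"],c["tvec"],K(c),D(c))[0][:,0]
def tri(a,b):
    A=np.zeros((3,3));v=np.zeros(3);rs=[]
    for o,d in (a,b):
        d=d/np.linalg.norm(d);M=np.eye(3)-np.outer(d,d);A+=M;v+=M@o
    p=np.linalg.solve(A,v); return p,[np.linalg.norm(np.cross(p-o,d/np.linalg.norm(d)))for o,d in(a,b)]
E
python3 - <<'E'
import cv2,numpy as np
t=cv2.imread("pics/top0.png")[115:225,145:305]; s=cv2.imread("pics/side0.png")[145:280,170:285]
cv2.imwrite("pics/t1.png",cv2.resize(t,None,fx=5,fy=5,interpolation=cv2.INTER_CUBIC))
cv2.imwrite("pics/s1.png",cv2.resize(s,None,fx=4.4,fy=4.4,interpolation=cv2.INTER_CUBIC))
E
```

```text
(no output)
```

View pics/t1.png

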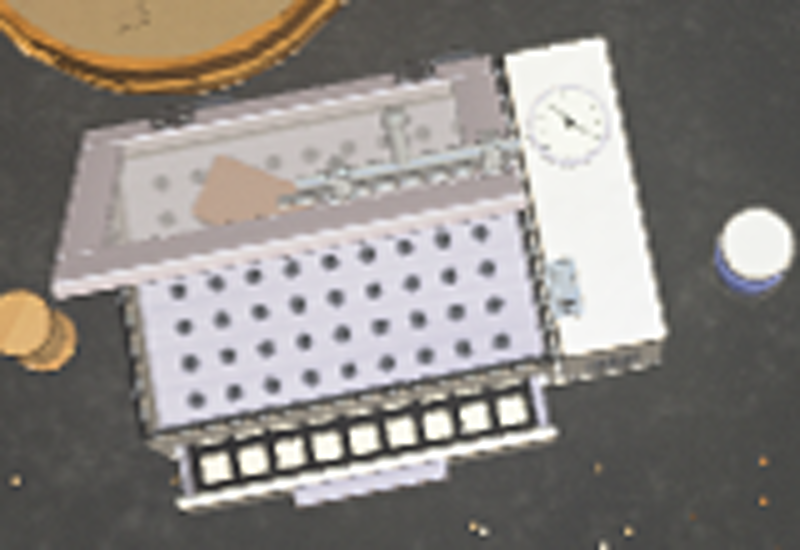

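View pics/s1.png

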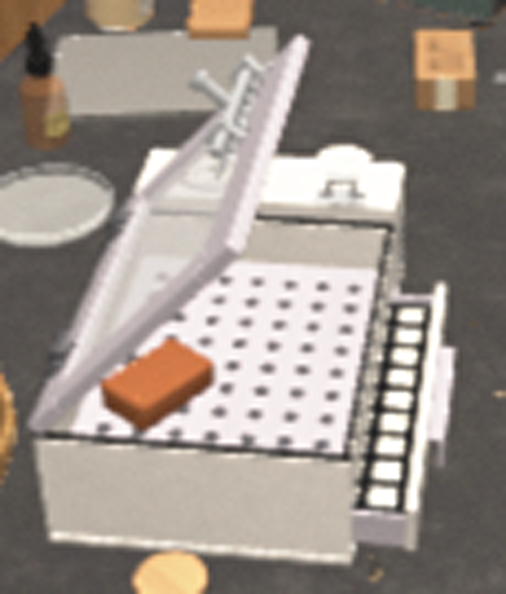

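```bash
cat >> h.py <<'E'
def T(u): return ((u[0]+.5)/5-.5+145,(u[1]+.5)/5-.5+115)
def S(u): return ((u[0]+.5)/4.4-.5+170,(u[1]+.5)/4.4-.5+145)
E
python3 - <<'E'
from h import *
obs=[((505,50),(.09,-.091,.1)),((607,38),(.09,-.15,.1)),((665,335),(-.09,-.15,.1)),((553,355),(-.09,-.091,.1)),((150,437),(-.09,.15,.088))]
W=np.array([onz("top",T(u),b[2])[:2] for u,b in obs]);B=np.array([b[:2] for _,b in obs])
w=W-W.mean(0);b=B-B.mean(0)
th=np.arctan2((b[:,0]*w[:,1]-b[:,1]*w[:,0]).sum(),(b*w).sum())
R=np.array([[np.cos(th),-np.sin(th)],[np.sin(th),np.cos(th)]]);t=W.mean(0)-R@B.mean(0)
print("yaw",th,np.degrees(th),"t",t,"\nres mm",((W-(B@R.T+t))*1e3).round(1).tolist())
inv=lambda p:np.r_[R.T@(p[:2]-t),p[2]]
# lid edge ends
for a,bb in (((57,297),(235,250)),((525,200),(303,40))):
    p,e=tri(ray("top",T(a)),ray("side",S(bb)));print("lid corner box",inv(p).round(4),np.round(e,4), "ang",np.arctan2(p[2]-.095,.088-inv(p)[0]),"r",np.hypot(p[2]-.095,.088-inv(p)[0]))
# drawer pull front, top edge z .046
for a in ((300,505),(447,478)): print("pull",inv(onz("top",T(a),.046)).round(4))
for a in ((452,350),(440,465)): print("pull side",inv(onz("side",S(a),.046 if a[1]<400 else .024)).round(4))
print("jar",inv(onz("top",T((757,243)),.058)),"spool",inv(onz("top",T((20,322)),.058)))
# tray rim, spatula
for px,z in (((177,92),.0),((134,92),.03),((219,90),.03),((245,77),.03),((177,130),.03)): print("tray",px,inv(onz("top",px,z)).round(3),onz("top",px,z).round(3))
P=np.array([[-.101,.031,.035],[.088,.034,.095],[-.05,.09,.1]]);print("world",(P[:,:2]@R.T+t).round(4))
E
```

```text
yaw 0.18884073578047192 10.819777160366154 t [0.66696888 0.03743268] 
res mm [[0.9, -0.0], [-2.8, -0.5], [0.8, 1.1], [0.4, 5.4], [0.6, -6.0]]
lid corner box [-0.0359  0.1507  0.2277] [0.0022 0.0022] ang 0.8197230794847854 r 0.18155839029694099
lid corner box [-0.0318 -0.0835  0.2274] [0.0008 0.0008] ang 0.8353612504614837 r 0.17849906472021643
pull [-0.1385  0.0729  0.046 ]
pull [-0.1387 -0.0134  0.046 ]
pull side [-0.1345 -0.0134  0.046 ]
pull side [-0.1348  0.0723  0.024 ]
jar [-0.03764589 -0.21619518  0.058     ] spool [-0.00438686  0.21505248  0.058     ]
tray (177, 92) [0.276 0.103 0.   ] [0.919 0.19  0.   ]
tray (134, 92) [0.287 0.231 0.03 ] [0.906 0.319 0.03 ]
tray (219, 90) [ 0.243 -0.032  0.03 ] [0.911 0.052 0.03 ]
tray (245, 77) [ 0.271 -0.119  0.03 ] [ 0.955 -0.029  0.03 ]
tray (177, 130) [0.138 0.116 0.03 ] [0.781 0.177 0.03 ]
world [[0.5619 0.0489]
 [0.747  0.0873]
 [0.601  0.1164]]
```

```bash
cat >> h.py <<'E'
from scipy.spatial.transform import Rotation as Ro
yaw,t0=0.1888,np.array([.667,.0374,0]); BR=Ro.from_euler("z",yaw).as_matrix()
def Rt():
    q=status.state()["tool_rot"]; return Ro.from_quat([q[1],q[2],q[3],q[0]]).as_matrix()
def goal(b):  # box-frame TCP goal -> tool shift
    s=status.state(); w=BR@np.array(b)+t0; return (Rt().T@(w-s["tool_pos"])).round(4)
def now():
    s=status.state(); p=BR.T@(np.array(s["tool_pos"])-t0)
    print("t",round(s["time"],2),"box TCP",p.round(4),"F box",(BR.T@s["contact_force"]).round(1),"w",round(s["gripper_width"],2))
    print("tool axes in box:\n",(BR.T@Rt()).round(3).T)
E
python3 -c "
from h import *
now();print(goal([-.19,.031,.248]),goal([-.19,.031,.048]),status.state()['joint_pos'])"
```

```text
t 0.1 box TCP [-0.3993  0.6549  0.2472] F box [0.7 0.3 0.7] w 1.0
tool axes in box:
 [[-0.001 -0.002 -1.   ]
 [ 0.421  0.907 -0.002]
 [ 0.907 -0.421 -0.   ]]
[-0.     -0.4778  0.4525] [ 0.2    -0.4774  0.4526] [ 1.20598440e+00  5.33045965e-02  1.61414103e+00  6.31411180e-06
  1.47600989e+00 -1.18981542e-01]
```

Emit:
{"fn": "drive_tool", "kwargs": {
  "plan": [
    [0, -0.015, 0.014, -0.2],
    [0, -0.045, 0.043, -0.5],
    [0, -0.08, 0.076, -0.9],
    [0, -0.115, 0.109, -1.3],
    [0, -0.15, 0.142, -1.7],
    [0, -0.185, 0.175, -2.1],
    [0, -0.22, 0.208, -2.5],
    [0, -0.255, 0.241, -2.8],
    [0, -0.29, 0.275, -3.1],
    [0, -0.325, 0.308, -3.1],
    [0, -0.36, 0.341, -3.1],
    [0, -0.385, 0.365, -3.1]
  ],
  "fingers": 0
}}

```text
time: 1.3
tool_pos: [0.413, 0.1415, 0.248]
tool_rot: [0.704, -0.065, 0.704, 0.065]
contact_force: [0.3, 0.4, 0.1]
gripper_width: -0.001
```

```bash
python3 -c "
from h import *
now();print(goal([-.19,.031,.248]),goal([-.19,.031,.048]))"
```

```text
t 1.3 box TCP [-0.23    0.1499  0.248 ] F box [0.3 0.3 0.1] w -0.0
tool axes in box:
 [[ 0.    -0.    -1.   ]
 [ 0.004  1.    -0.   ]
 [ 1.    -0.004  0.   ]]
[ 1.000e-04 -1.187e-01  4.040e-02] [ 0.2001 -0.1187  0.0404]
```

Emit:
{"fn": "drive_tool", "kwargs": {
  "plan": [
    [0.0, -0.03, 0.01, 0],
    [0.02, -0.07, 0.025, 0],
    [0.06, -0.1, 0.035, 0],
    [0.1, -0.117, 0.04, 0],
    [0.14, -0.119, 0.04, 0],
    [0.175, -0.119, 0.04, 0],
    [0.195, -0.119, 0.04, 0],
    [0.2, -0.119, 0.045, 0],
    [0.2, -0.119, 0.055, 0],
    [0.2, -0.119, 0.065, 0],
    [0.2, -0.119, 0.075, 0],
    [0.2, -0.119, 0.085, 0]
  ]
}}

```text
time: 2.5
tool_pos: [0.5199, 0.043, 0.0498]
tool_rot: [0.705, -0.066, 0.703, 0.066]
contact_force: [-2.4, -0.2, 1.3]
gripper_width: -0.004
```

```bash
python3 - <<'E'
from h import *
now()
im=viewer.grab_frame("side"); cv2.imwrite("pics/s2.png",cv2.resize(im[130:290,160:360],None,fx=4,fy=4,interpolation=cv2.INTER_CUBIC)[:600,:800])
E
```

```text
t 2.5 box TCP [-0.1435  0.0331  0.0498] F box [-2.4  0.3  1.3] w -0.0
tool axes in box:
 [[ 0.001 -0.001 -1.   ]
 [ 0.001  1.    -0.001]
 [ 1.    -0.001  0.001]]
```

View pics/s2.png

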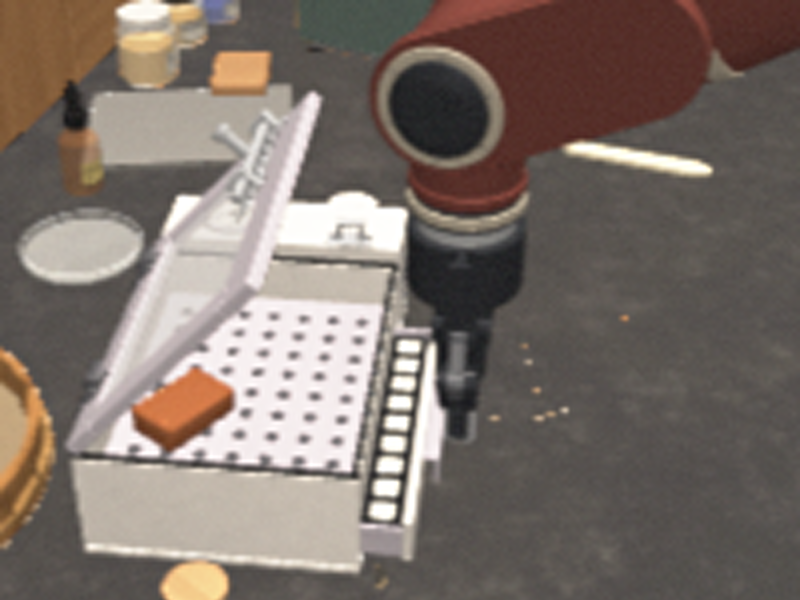

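Emit:
{"fn": "drive_tool", "kwargs": {
  "plan": [
    [0, 0, 0.005, 0],
    [0, -0.001, 0.01, 0],
    [0, -0.002, 0.014, 0],
    [0, -0.002, 0.018, 0],
    [0, -0.002, 0.022, 0],
    [0, -0.002, 0.025, 0],
    [0, -0.002, 0.028, 0],
    [0, -0.002, 0.03, 0],
    [0, -0.002, 0.031, 0],
    [0, -0.002, 0.032, 0]
  ]
}}

```text
time: 3.55
tool_pos: [0.5498, 0.0468, 0.0481]
tool_rot: [0.704, -0.066, 0.704, 0.066]
contact_force: [-2.2, 0.9, -0.0]
gripper_width: 0.002
```

```bash
python3 -c "
from h import *
now()"
```

```text
t 3.55 box TCP [-0.1134  0.0313  0.0481] F box [-2.   1.3 -0. ] w 0.0
tool axes in box:
 [[-0.     0.    -1.   ]
 [ 0.002  1.     0.   ]
 [ 1.    -0.002 -0.   ]]
```

Not yet at the stop; press on until the force rises.

Emit:
{"fn": "drive_tool", "kwargs": {
  "plan": [
    [0, 0, 0.001, 0],
    [0, 0, 0.002, 0],
    [0, 0, 0.003, 0],
    [0, 0, 0.004, 0],
    [0, 0, 0.004, 0]
  ]
}}

```text
time: 4.05
tool_pos: [0.5513, 0.0471, 0.0481]
tool_rot: [0.701, -0.066, 0.707, 0.066]
contact_force: [-11.3, -1.6, 7.6]
gripper_width: 0.002
```

Emit:
{"fn": "drive_tool", "kwargs": {
  "plan": [
    [0, 0, -0.015, 0],
    [-0.005, 0, -0.035, 0],
    [-0.04, 0.01, -0.045, 0],
    [-0.085, 0.025, -0.045, 0],
    [-0.13, 0.04, -0.045, 0],
    [-0.175, 0.05, -0.04, 0],
    [-0.215, 0.06, -0.025, 0],
    [-0.24, 0.06, 0.005, 0],
    [-0.25, 0.06, 0.045, 0],
    [-0.25, 0.06, 0.09, 0],
    [-0.245, 0.06, 0.12, 0],
    [-0.24, 0.06, 0.13, 0]
  ]
}}

```text
time: 5.25
tool_pos: [0.6731, 0.1308, 0.2884]
tool_rot: [0.705, -0.066, 0.703, 0.066]
contact_force: [0.3, -0.8, 0.4]
gripper_width: 0.004
```

```bash
python3 - <<'E'
from h import *
now()
im=viewer.grab_frame("side"); cv2.imwrite("pics/s3.png",cv2.resize(im[110:270,160:360],None,fx=4,fy=4,interpolation=cv2.INTER_CUBIC)[:600,:800])
for th in np.linspace(.88,0,12):
    r=.150+.015*(1-th/.83); print(round(th,2),"TCP",(.088-r*np.cos(th)+.005*np.sin(th)+.011).round(4),(.095+r*np.sin(th)+.005*np.cos(th)+.017).round(4))
E
```

```text
t 5.25 box TCP [0.0235 0.0906 0.2884] F box [ 0.2 -0.9  0.4] w 0.0
tool axes in box:
 [[ 0.003 -0.001 -1.   ]
 [ 0.002  1.    -0.001]
 [ 1.    -0.002  0.003]]
0.88 TCP 0.0079 0.2301
0.8 TCP -0.0023 0.2235
0.72 TCP -0.012 0.216
0.64 TCP -0.0211 0.2076
0.56 TCP -0.0296 0.1985
0.48 TCP -0.0374 0.1886
0.4 TCP -0.0444 0.178
0.32 TCP -0.0506 0.1668
0.24 TCP -0.0559 0.155
0.16 TCP -0.0602 0.1428
0.08 TCP -0.0636 0.1301
0.0 TCP -0.066 0.117
```

View pics/s3.png

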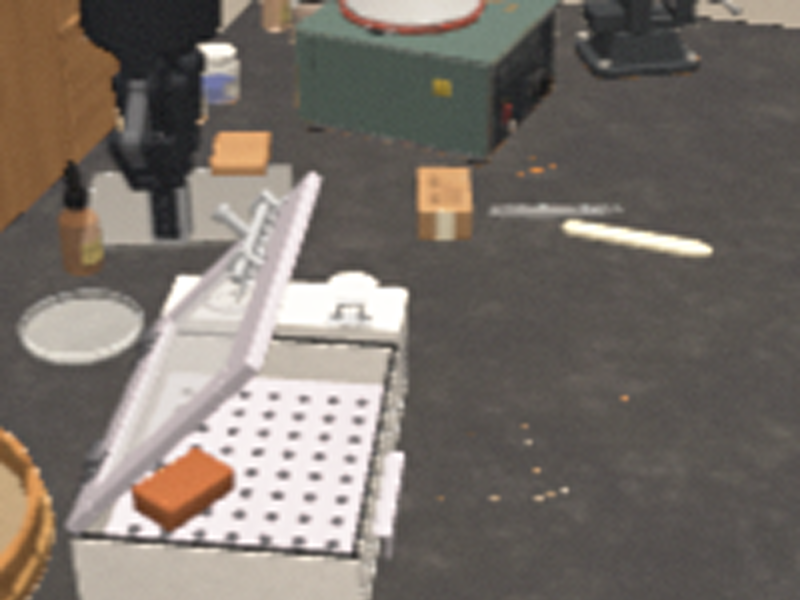

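Emit:
{"fn": "drive_tool", "kwargs": {
  "plan": [
    [0.02, 0, -0.005, 0],
    [0.045, 0, -0.013, 0],
    [0.056, 0, -0.0155, 0],
    [0.06, 0, -0.018, 0],
    [0.0625, 0, -0.022, 0],
    [0.065, 0, -0.026, 0],
    [0.0685, 0, -0.031, 0],
    [0.0725, 0, -0.0355, 0],
    [0.0765, 0, -0.04, 0],
    [0.081, 0, -0.0445, 0]
  ]
}}

```text
time: 6.3
tool_pos: [0.6263, 0.1224, 0.2071]
tool_rot: [0.704, -0.066, 0.704, 0.066]
contact_force: [1.2, -0.1, 0.7]
gripper_width: -0.002
```

```bash
python3 -c "
from h import *
now()"
```

```text
t 6.3 box TCP [-0.024   0.0911  0.2071] F box [ 1.2 -0.3  0.7] w -0.0
tool axes in box:
 [[ 0.    -0.    -1.   ]
 [ 0.002  1.    -0.   ]
 [ 1.    -0.002  0.   ]]
```

Emit:
{"fn": "drive_tool", "kwargs": {
  "plan": [
    [0.0045, 0, -0.0043, 0],
    [0.009, 0, -0.0085, 0],
    [0.0138, 0, -0.0125, 0],
    [0.0188, 0, -0.0163, 0],
    [0.024, 0, -0.02, 0],
    [0.0294, 0, -0.0233, 0],
    [0.035, 0, -0.0266, 0],
    [0.0406, 0, -0.0296, 0],
    [0.046, 0, -0.0321, 0],
    [0.051, 0, -0.0343, 0],
    [0.055, 0, -0.0358, 0],
    [0.058, 0, -0.037, 0]
  ]
}}

```text
time: 7.5
tool_pos: [0.5901, 0.1155, 0.1488]
tool_rot: [0.704, -0.066, 0.704, 0.066]
contact_force: [-0.5, 0.2, -1.3]
gripper_width: 0.003
```

```bash
python3 -c "
from h import *
now()"
```

```text
t 7.5 box TCP [-0.0609  0.0911  0.1488] F box [-0.4  0.2 -1.3] w 0.0
tool axes in box:
 [[-0.     0.    -1.   ]
 [ 0.002  1.     0.   ]
 [ 1.    -0.002 -0.   ]]
```

```bash
python3 - <<'E'
from h import *
im=viewer.grab_frame("side"); now(); cv2.imwrite("pics/s4.png",cv2.resize(im[130:270,160:320],None,fx=4,fy=4,interpolation=cv2.INTER_CUBIC))
E
```

```text
t 7.55 box TCP [-0.0612  0.0912  0.1484] F box [ 0.4 -0.2 -1.1] w 0.0
tool axes in box:
 [[-0.001  0.    -1.   ]
 [ 0.002  1.     0.   ]
 [ 1.    -0.002 -0.001]]
```

View pics/s4.png

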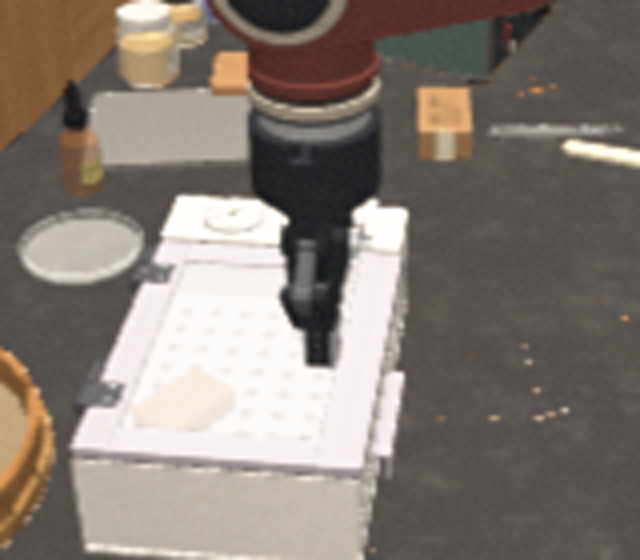

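```bash
python3 - <<'E'
from h import *
for th in (0,.05,.1,.2):
    for y in(.152,-.084):
        P=np.array([[.088-.18*np.cos(th)+.005*np.sin(th),y,.095+.18*np.sin(th)+.005*np.cos(th)]])@BR.T+t0
        p=proj("side",P)[0]; print(th,y,((p-[160,130]+.5)*4-.5).round(0))
p=status.state()["tool_pos"]
for d in (.017,.03): print(d,((proj("side",p-np.array([0,0,d]))[0]-[160,130]+.5)*4-.5).round())
E
```

```text
0 0.152 [359. 471.]
0 -0.084 [403. 256.]
0.05 0.152 [359. 460.]
0.05 -0.084 [402. 246.]
0.1 0.152 [357. 448.]
0.1 -0.084 [401. 236.]
0.2 0.152 [351. 425.]
0.2 -0.084 [397. 215.]
0.017 [323. 364.]
0.03 [324. 381.]
```

Emit:
{"fn": "drive_tool", "kwargs": {
  "plan": [
    [0.003, 0, -0.001, 0],
    [0.006, 0, -0.002, 0],
    [0.009, 0, -0.003, 0],
    [0.012, 0, -0.0035, 0],
    [0.015, 0, -0.004, 0],
    [0.018, 0, -0.004, 0]
  ]
}}

```text
time: 8.15
tool_pos: [0.5863, 0.1148, 0.1311]
tool_rot: [0.704, -0.066, 0.704, 0.066]
contact_force: [-0.3, 0.8, -0.1]
gripper_width: 0.002
```

Emit:
{"fn": "drive_tool", "kwargs": {
  "plan": [
    [0.0025, 0, 0, 0],
    [0.005, 0, 0, 0],
    [0.0075, 0, 0, 0],
    [0.01, 0, 0, 0],
    [0.0115, 0, 0, 0],
    [0.013, 0, 0, 0]
  ]
}}

```text
time: 8.75
tool_pos: [0.5864, 0.1148, 0.1182]
tool_rot: [0.704, -0.066, 0.704, 0.066]
contact_force: [-0.1, -0.0, 0.4]
gripper_width: -0.002
```

Emit:
{"fn": "drive_tool", "kwargs": {
  "plan": [
    [0.001, 0, 0, 0],
    [0.002, 0, 0, 0],
    [0.003, 0, 0, 0],
    [0.004, 0, 0, 0],
    [0.005, 0, 0, 0],
    [0.005, 0, 0, 0]
  ]
}}

```text
time: 9.35
tool_pos: [0.5865, 0.1148, 0.1169]
tool_rot: [0.704, -0.066, 0.704, 0.066]
contact_force: [-8.9, -0.8, 16.6]
gripper_width: 0.002
```

Emit:
{"fn": "drive_tool", "kwargs": {
  "plan": [
    [-0.01, 0, 0, 0],
    [-0.03, 0, 0.002, 0],
    [-0.05, -0.01, 0.005, 0],
    [-0.055, -0.03, 0.01, 0],
    [-0.05, -0.05, 0.013, 0],
    [-0.04, -0.056, 0.013, 0],
    [-0.03, -0.056, 0.013, 0],
    [-0.027, -0.056, 0.013, 0]
  ]
}}

```text
time: 10.15
tool_pos: [0.6078, 0.0626, 0.1374]
tool_rot: [0.702, -0.066, 0.706, 0.066]
contact_force: [0.1, 0.5, -0.0]
gripper_width: -0.001
```

```bash
python3 - <<'E'
from h import *
im=viewer.grab_frame("side"); now(); cv2.imwrite("pics/s5.png",cv2.resize(im[150:260,190:290],None,fx=5,fy=5,interpolation=cv2.INTER_CUBIC))
for b in ((-.052,-.022,.138),(-.052,-.022,.1),(-.052,-.094,.108)): print(b,((proj("side",BR@np.array(b)+t0)[0]-[190,150]+.5)*5-.5).round())
E
```

```text
t 10.2 box TCP [-0.0533  0.0361  0.1375] F box [-0.5  0.6 -1.2] w 0.0
tool axes in box:
 [[-0.004  0.001 -1.   ]
 [ 0.001  1.     0.001]
 [ 1.    -0.001 -0.004]]
(-0.052, -0.022, 0.138) [269. 220.]
(-0.052, -0.022, 0.1) [270. 276.]
(-0.052, -0.094, 0.108) [288. 196.]
```

View pics/s5.png

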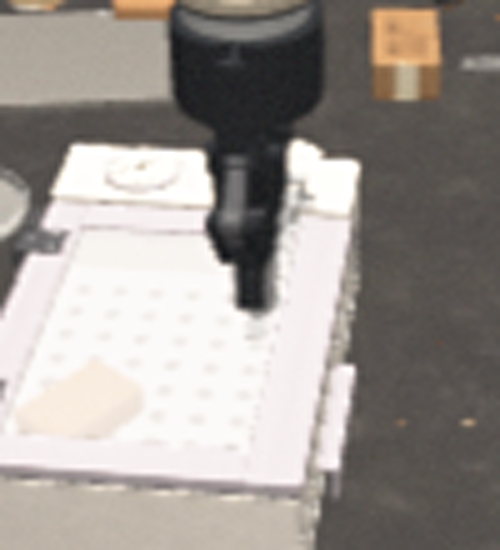

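Emit:
{"fn": "drive_tool", "kwargs": {
  "plan": [
    [0, -0.01, 0, 0],
    [0, -0.02, 0, 0],
    [0, -0.028, 0, 0],
    [0, -0.033, 0.001, 0],
    [0, -0.038, 0.001, 0],
    [0, -0.043, 0.001, 0],
    [0, -0.047, 0.001, 0],
    [0, -0.05, 0.001, 0],
    [0, -0.053, 0.001, 0],
    [0, -0.056, 0.001, 0],
    [0, -0.059, 0.001, 0],
    [0, -0.061, 0.001, 0]
  ]
}}

```text
time: 11.4
tool_pos: [0.6221, 0.0023, 0.1404]
tool_rot: [0.704, -0.066, 0.704, 0.066]
contact_force: [0.2, 1.4, 0.5]
gripper_width: -0.004
```

```bash
python3 -c "
from h import *
now()"
```

```text
t 11.4 box TCP [-0.0507 -0.0261  0.1404] F box [0.5 1.4 0.5] w -0.0
tool axes in box:
 [[ 0.    -0.    -1.   ]
 [ 0.002  1.    -0.   ]
 [ 1.    -0.002  0.   ]]
```

Emit:
{"fn": "drive_tool", "kwargs": {
  "plan": [
    [0, -0.002, 0, 0],
    [0, -0.004, 0, 0],
    [0, -0.006, 0, 0],
    [0, -0.008, 0, 0],
    [0, -0.009, 0, 0],
    [0, -0.01, 0, 0]
  ]
}}

```text
time: 12.0
tool_pos: [0.6236, -0.0059, 0.1403]
tool_rot: [0.704, -0.065, 0.704, 0.067]
contact_force: [-0.4, 9.8, 2.1]
gripper_width: -0.002
```

Emit:
{"fn": "drive_tool", "kwargs": {
  "plan": [
    [0, -0.001, 0, 0],
    [0, -0.002, 0, 0],
    [0, -0.002, 0, 0]
  ]
}}

```text
time: 12.3
tool_pos: [0.6236, -0.0062, 0.1403]
tool_rot: [0.704, -0.064, 0.704, 0.069]
contact_force: [-1.6, 11.1, 2.4]
gripper_width: 0.0
```

Emit:
{"fn": "drive_tool", "kwargs": {
  "plan": [
    [0, 0.012, 0, 0],
    [-0.01, 0.025, 0, 0],
    [-0.05, 0.03, -0.01, 0],
    [-0.09, 0.03, -0.04, 0],
    [-0.12, 0.03, -0.08, 0],
    [-0.14, 0.03, -0.12, 0],
    [-0.15, 0.03, -0.16, 0],
    [-0.15, 0.03, -0.19, 0],
    [-0.15, 0.03, -0.2, 0],
    [-0.15, 0.03, -0.2, 0]
  ]
}}

```text
time: 13.3
tool_pos: [0.4216, -0.0172, 0.2909]
tool_rot: [0.705, -0.066, 0.703, 0.065]
contact_force: [0.2, -0.3, -0.7]
gripper_width: 0.004
```

```bash
python3 - <<'E'
from h import *
now()
a=viewer.grab_frame("side");b=viewer.grab_frame("top")
a=cv2.resize(a[150:280,175:285],None,fx=4,fy=4,interpolation=cv2.INTER_CUBIC);b=cv2.resize(b[120:250,145:235+70],None,fx=2.2,fy=4*130/130,interpolation=cv2.INTER_CUBIC)
cv2.imwrite("pics/f.png",np.hstack([a,b[:520,:352]]))
for p in ((-.052,-.022,.138),(-.052,-.052,.138)): print(((proj("side",BR@np.array(p)+t0)[0]-[175,150]+.5)*4-.5).round())
E
```

```text
t 13.3 box TCP [-0.2513 -0.0075  0.2909] F box [ 0.2 -0.3 -0.7] w 0.0
tool axes in box:
 [[ 0.002 -0.001 -1.   ]
 [ 0.003  1.    -0.001]
 [ 1.    -0.003  0.002]]
[275. 176.]
[281. 152.]
```

View pics/f.png

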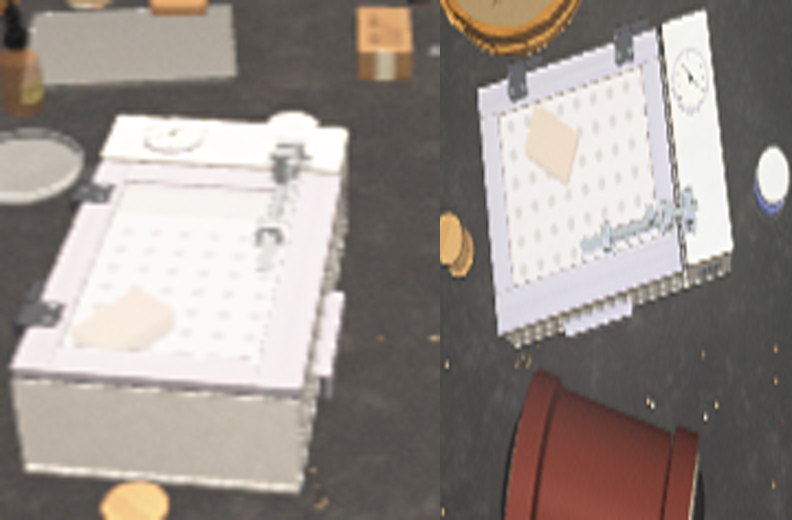

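```bash
python3 -c "
from plant import manip; print(manip.job_done())"
```

```text
the job is handed in; nothing more can be done
None
```

The box is closed up and the job is handed in at about 13.4 s. I pushed the drawer home, then the lid down, then the bolt across, using only the closed fingertips.

- **Drawer:** it stopped firmly at about 11 N, with the tool where the pull should be at home (x = -101 mm).
- **Lid:** pressing near the front edge, it was firm at about 17 N with the fingertips at 100 mm, the height for fully down.
- **Bolt:** it stopped firmly at about 11 N. The side picture shows the knob at pixel (285, 150), against (281, 152) expected for fully home.
- **Leather sample and things round the box:** in the last pictures the leather sample, jar and spool look as they did at the start. I judged this by eye and did not measure it. The bone folder and tweezers are outside those last crops, but the arm never went near them.

**What disagreed:** I had the tool at about 0.16 rad of lid opening when a picture showed the lid already down. The force was near zero, so the lid had run ahead of the fingertips for the last part. I was lowering it at about 0.4 rad/s and felt no sharp force, but I did not see how softly it landed.

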